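# Hold the loupe in focus over the uncapped adapter

### The job

Two of the three threaded adapters in the rack are already checked and wear red caps; the one without a cap is still to be inspected. Take the loupe by its handle off its sloping rest and hold the glass level, centred above the uncapped adapter, its middle at the height of the blue collar on the rack's post, still for a few seconds, and finish while holding it there: do not put it down or let go. Do not bump the rack, the adapters or caps with the loupe, do not shift the collar, and leave the nut, the spirit level and the gauge where they are.

Things in the scene. Friction and masses are not known exactly. Their poses are not given: they have to be found in the camera images.
- loupe: 0.09 kg loupe: glass in a dark ring (64 mm wide, 12 thick) with a flat-sided black handle. Origin: centre of the glass; z = axis of the glass (up when level). Handle along -x: grip from x = -42 to -140 mm, 14 mm wide (y), 16 thick (z). At the start it lies on the cradle, sloping about 0.23 rad, glass end high; the middle of the handle is 50 mm above the table
- cradle: fixed grey rest, base 180 x 70 x 8 mm; origin on the table under the loupe's grip, x towards the glass. A block carries the glass, a saddle with cheeks and an end stop holds the last 18 mm of the handle; from x = -45 to -120 mm of the loupe's frame the handle is free all round, about 35 mm above the base. Lift the loupe off upward
- rack: fixed aluminium bar 60 x 240 x 12 mm on the table; origin on the table under the middle adapter; its y axis runs along the row of adapters (at y = -65, 0, 65 mm), and a 10 mm steel post, 0.2 m tall, stands at y = -125 mm
- focus_mark (a point): centre of the blue collar (28 mm wide, 10 mm tall, with a small black clamp screw) that sits on the rack's post and marks the focal height, 115 to 165 mm above the table; a light push would not move it, about 6 N would
- adapter_1: dark steel threaded adapter, 46 mm tall, hexagon 30 mm across, thread 20 mm thick, screwed upright into the rack (fixed), its top 58 mm above the table; origin at the centre of its underside, 12 mm above the table; one of three, one of which has no red cap
- adapter_2: dark steel threaded adapter, 46 mm tall, hexagon 30 mm across, thread 20 mm thick, screwed upright into the rack (fixed), its top 58 mm above the table; origin at the centre of its underside, 12 mm above the table; one of three, one of which has no red cap
- adapter_3: dark steel threaded adapter, 46 mm tall, hexagon 30 mm across, thread 20 mm thick, screwed upright into the rack (fixed), its top 58 mm above the table; origin at the centre of its underside, 12 mm above the table; one of three, one of which has no red cap
- cap_1: red ribbed screw cap, 28 mm wide, 16 mm tall, fixed on the thread of one of the three adapters (its axis is that adapter's); origin at the centre of its underside, 46 mm above the table, its top is at 62 mm
- cap_2: red ribbed screw cap, 28 mm wide, 16 mm tall, fixed on the thread of one of the three adapters (its axis is that adapter's); origin at the centre of its underside, 46 mm above the table, its top is at 62 mm
- coupling_nut: loose white-grey knurled nut, 36 mm wide, 18 mm tall, a bystander; origin under its centre
- spirit_level: loose round bubble level with a green window, 35 mm wide, 10 mm tall, a bystander; origin under its centre
- test_gauge: loose dial gauge lying on its back, black case 67 mm wide, 33 mm tall, a bystander; origin on the table under the middle of its 99 mm length

How it is judged:
By the outcome, as a careful person would: the job done as asked, in the order asked, and still so for the second after the job is handed in, while the arm keeps its last pose, push and grip.
It also fails if it takes over 38 s, if anything falls off the work surface, if the arm or the gripper's body presses on something with over 40 N, if the wrist force passes 120 N, or if a joint passes its speed limit or range.

### The arm

A 6-joint arm with a two-finger parallel gripper is mounted at the origin on a cart in front of the work surface, level with it; the furniture and walls round the work are solid. World frame = base frame: x ahead of the robot, y to its left, z up, the work surface at z = 0. Lengths are in m, angles in rad, forces in N, time in s.
With the tool pointing down it reaches from about 0.425 to 1.125 m from the base axis. Payload 14.9 kg.
Tool frame: the origin (TCP) lies at the very end of the fingers, on their centre line; the grasp point (between the pads) lies 19 mm behind it; z points along the fingers, y is the line along which they close (so a half turn about z gives the same grasp; the last joint's range is limited). The gripper opens to 91 mm and grips with 3 to 60 N. Pads are 32 mm wide; open, the fingers measure 118 mm over their backs; the gripper's body (76 mm by 178 mm) begins 60 mm behind the grasp point.
Start: joints at [1.282, 0.379, 1.734, -0, 1.028, -0.033], TCP at [0.177, 0.677, 0.214] pointing down, gripper open.
Joint ranges: [-2.77, 2.77], [-0.74, 2.19], [0, 2.66], [-1.06, 4.2], [0.31, 2.87], [-3.08, 3.08]. Speed limits (rad/s): [1.89, 1.89, 2.39, 3.14, 3.14, 3.14].

### API

Orientations are given as a unit quaternion [x, y, z, w].
In Python, from workcell import get_state, imaging, ticket, finder gives the robot as it stands.
- The arm moves only by the tool jog_arm, never from a script. Its argument "targets" is a list of rows, each a list of 2 entries, a list of its own where there are three numbers: the shift along the world's x, y, z in units of 25 mm (1.0 is 25 mm), then the turn about the world's z in degrees. In form: [[[dx, dy, dz], roll], ...]. A call has 1 to 12 rows; each row shifts and turns the commanded pose from where the row before left it; what a row does not reach is not made up. A row lasts 1/8 s, in which the tool goes at most 62.5 mm and 10.7 degrees, less where a joint would pass 70% of its speed; a pose out of reach is approached as far as the arm can. A call is refused whole if a number of a shift passes 1 or a number of a turn 10.7, either way. A call with a gripper value outside its range is refused whole. "claw" is the closure, from 0 (fully open) to 1 (shut), set as the call begins (left out, the last holds). The fingers move at their own pace and stop on an object; the grip force is fixed at half the most. Time passes only in rows, so rows that do not move let the fingers close. It gives the time, the measured TCP pose, the force, the opening and the grip force at its end, in the units of the state.
- get_state(): the state, without advancing time (a new reading comes with each control period).
- imaging.grab_frame(name): name is "side" or "top" or "wrist"; returns (picture, depth): 400x640x3 uint8, red, green, blue; 400x640 float32, m along the optical axis (not along the pixel's ray), 0 where there is no reading.
- imaging.camera_params(name): a dict with "fx", "fy", "cx", "cy" (pixels), "R" (3x3) and "t" (3): a world point X has camera coordinates R X + t. Camera axes: x right, y down, z forward; pixel columns grow to the right and rows downward; lengths in m; the calibration is good to about 2 mm. The wrist camera is an equidistant fisheye: a pixel r from the principal point sees the ray r / f radians off the axis. A picture is of the moment at which its call begins: read the wrist's pose just before it. camera_params takes no time and is no camera call; for the wrist camera it gives the pose at the moment of the call.
- ticket.close_job(): hands the job in; it is judged then, once.
Trained networks look in the newest picture that a camera, given by its name, has taken for a name from the list of things; names that differ only in an ending like _2 or _b are one class to them, and where a whole thing is asked for, a point or a joint stands for the part that bears it (a point fixed in the world has none). Each returns a list of dicts, best first, with "confidence" (0 to 1); they miss things now and then, are a little off and sometimes report something else, mostly with a low value. They report only what shows in the picture. A call takes as long as a camera call.
- finder.outline_of(camera, target): "region" (400x640 bool, what is visible of it).
- finder.mark_of(camera, target): "position" ([x, y, z] in m, in world coordinates, good to about 4 mm: a listed point, or the origin of a listed thing).
The state is a dict: "t": time; "q": joint angles; "joint_velocities": joint speeds; "joint_torque": joint torques, N m; "position": TCP position; "orientation": TCP orientation; "wrist_force": force on the tool from outside, world axes, zero at the start; "ft_torque": the same for the moment, N m; "opening": finger opening in m; "grasp_force": force on a finger pad.
Only numpy, scipy, OpenCV 4.12 (cv2) and the standard library are available. Lean on these libraries where they do the work, as an engineer would, in place of code of your own. Each camera call takes 0.05 s, during which the arm holds its last target. There are 200 camera calls.

## Working session

There is one attempt and no reset: what is moved stays moved. The work goes in short steps, Python scripts to look and compute and a tool call to move; the robot and the scene stay as the last step left them, time stands still between calls to the robot, and variables do not carry over. Pictures are saved under pics/ and viewed, at most 10 in all, crops included, and the job is handed in when it is done.

Besides the shell and the picture viewer there is one more tool, called after ">>>" as name([rows], argument=value, ...), one row to a line, values as JSON. jog_arm: Moves the arm, as the interface text tells. Its arguments: {"type":"object","properties":{"targets":{"type":"array","items":{"type":"array"}},"claw":{"type":"number"}},"required":["targets"]}

```bash
mkdir -p pics; python3 - <<'E'
from workcell import get_state, imaging, finder
import cv2,numpy as np
s=get_state();print(s['t'],s['position'],s['orientation'],s['opening'])
for c in('top','side'):
    p,d=imaging.grab_frame(c);cv2.imwrite(f'pics/{c}0.png',p[:,:,::-1])
    np.savez(f'{c}0.npz',p=p,d=d)
    k=imaging.camera_params(c);print(c,k['fx'],-np.array(k['R']).T@k['t'])
    for n in('loupe','cradle','rack','focus_mark','adapter_1','cap_1','coupling_nut','spirit_level','test_gauge'):
        print(n,[(np.round(m['position'],4).tolist(),round(m['confidence'],2)) for m in finder.mark_of(c,n)])
E
```

```text
0.0 [0.1770017  0.67684393 0.21330189] [ 1.27534848e-01  9.91833946e-01 -5.30851249e-04 -6.74887914e-05] 0.09096111617114656
top 399.0136283822793 [0.39035431 0.00902447 1.01593339]
loupe []
cradle [([0.4843, 0.229, -0.0026], 0.94)]
rack [([0.5648, 0.0199, 0.0052], 0.7)]
focus_mark [([0.5709, -0.1023, 0.142], 0.5)]
adapter_1 [([0.5726, -0.0413, 0.0094], 0.51), ([0.5675, 0.021, 0.0104], 0.45), ([0.5666, 0.0843, 0.0148], 0.44)]
cap_1 [([0.5629, 0.0155, 0.0473], 0.63), ([0.5667, 0.0844, 0.0493], 0.47), ([0.5581, 0.2299, 0.0682], 0.19)]
coupling_nut [([0.5677, 0.0805, 0.0462], 0.48), ([0.4563, -0.1126, 0.0036], 0.46), ([0.5678, -0.0447, 0.0101], 0.36)]
spirit_level [([0.4745, -0.02, -0.0062], 0.51)]
test_gauge [([0.5797, -0.3098, 0.0013], 0.58)]
side 391.29534016995245 [0.37177998 0.50285132 0.802219  ]
loupe [([0.5644, 0.2328, 0.0696], 0.85), ([0.5726, 0.0194, 0.0465], 0.17)]
cradle [([0.4793, 0.2306, 0.0005], 0.97)]
rack [([0.5703, 0.0165, 0.003], 0.97), ([0.5631, 0.0913, 0.0437], 0.18)]
focus_mark [([0.5715, -0.1074, 0.1421], 0.5), ([0.4846, 0.2288, -0.0006], 0.16)]
adapter_1 [([0.5684, -0.0473, 0.0131], 0.7), ([0.5664, 0.0803, 0.0137], 0.6), ([0.57, 0.0196, 0.0106], 0.41)]
cap_1 [([0.5706, 0.0232, 0.0435], 0.69), ([0.5637, 0.0876, 0.0463], 0.42), ([0.5798, -0.3103, -0.0025], 0.15)]
coupling_nut [([0.4543, -0.1115, 0.0008], 0.68)]
spirit_level [([0.4757, -0.0198, 0.0005], 0.59)]
test_gauge [([0.5779, -0.3086, -0.0011], 0.94)]
```

View pics/top0.png

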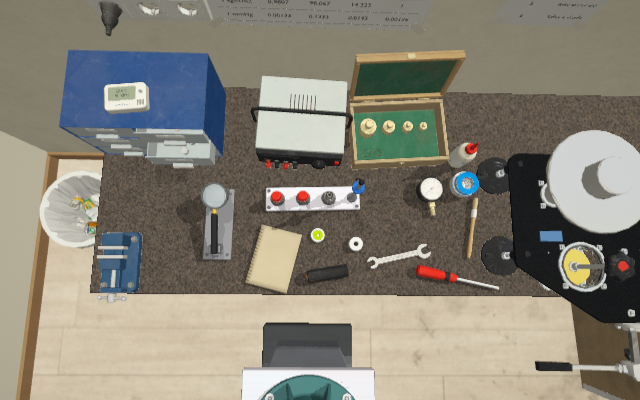

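View pics/side0.png

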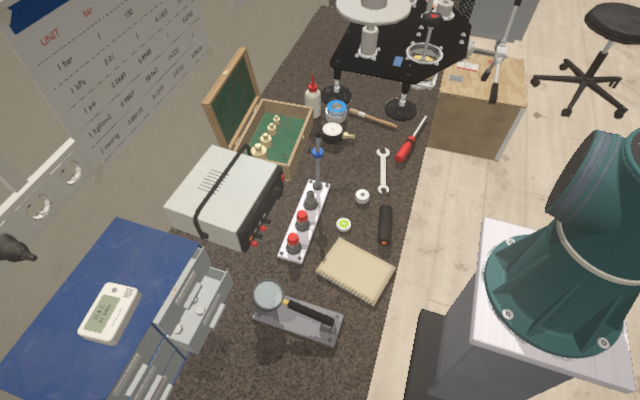

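The top view shows the loupe on its cradle, with the glass at (215,195) and the handle end at (214,252). The red caps are at (277,198) and (303,198). The uncapped adapter is at (329,198), and the post with its blue collar is at (358,186). The side view agrees. The jog tool cannot tilt the loupe, so I'll have to level it in the grip. First I'll measure the cradle's shape.

```bash
cat > h.py <<'E'
from workcell import get_state, imaging, finder, ticket
import cv2,numpy as np
def cloud(c,d=None):
    if d is None: d=imaging.grab_frame(c)[1]
    k=imaging.camera_params(c);v,u=np.mgrid[:d.shape[0],:d.shape[1]]
    P=np.stack([(u-k['cx'])/k['fx']*d,(v-k['cy'])/k['fy']*d,d],-1)
    W=(P-np.array(k['t']))@np.array(k['R']); W[d<=0]=np.nan
    return W
E
python3 - <<'E'
from h import *
W={c:cloud(c,np.load(c+'0.npz')['d']) for c in('top','side')}
for c in W:
    w=W[c].reshape(-1,3);w=w[np.isfinite(w).all(1)]
    b=w[(abs(w[:,0]-.48)<.2)&(abs(w[:,1]-.23)<.1)]
    print(c,'height max map (rows x 10mm, cols y .30...16 by 10mm)')
    for x in np.arange(.36,.63,.01):
        r=[]
        for y in np.arange(.29,.16,-.01):
            m=b[(abs(b[:,0]-x)<.005)&(abs(b[:,1]-y)<.005)]
            r.append('%4d'%(1000*np.median(m[:,2])) if len(m) else '   .')
        print('%.2f'%x,''.join(r))
k=imaging.camera_params('top')
# loupe handle axis: dark pixels within cradle area top view
p=np.load('top0.npz')['p'];w=W['top']
m=(p.max(2)<60)&(abs(w[...,0]-.47)<.1)&(abs(w[...,1]-.23)<.03)&(w[...,2]>.03)
q=w[m];print(m.sum());c=q.mean(0);U,S,V=np.linalg.svd(q-c);print(c,V[0],(q-c)@V[0]@np.eye(1) if 0 else ((q-c)@V[0]).min(),((q-c)@V[0]).max())
E
```

```text
top height max map (rows x 10mm, cols y .30...16 by 10mm)
0.36    0  -1   0   0   0   0   0   0   0   0   0   0   0
0.37   -1   0   0   0   0   0  -1   0   0  -1   0  -1   0
0.38    0  -1   0   0  -1   0   0   0   0  -1   0   0   0
0.39    0   0   0   0  -1   0   0   0   0   0  -1   0   0
0.40   -1  -1   0   0  -1   0  -1   0   0  -1   0   0   0
0.41    0   0   0   0   0   2   2   2   2   0  -1   0   0
0.42   -1   0   0   7   6   7   9   7   8   6   0   0   0
0.43    0   0   1   7   6  40  45  30   7   6   0   0  -1
0.44   -1   0   0   7   6  40  48  34   8   5   0   0   0
0.45    0  -1  -1   7   8  50  51  16   6   6   0   0  -1
0.46    0   0  -1   7   8  51  52   8   7   6  -1   0   0
0.47   -1   0   0   7   6  56  53   9   7   5  -1   0  -1
0.48    0  -1   0   7   7  56  56   7   8   6  -1   0  -1
0.49    0   0   0   8   6  61  59   8   6   7   0   0   0
0.50    0   0   0   6   6  61  61   9   8   6   0   0   0
0.51    0   0   0   6   8  64  60   8   6   7   0  -1  -1
0.52    0   0   0   7   6  62  59   7   8   6   0   0   0
0.53    0   0   0   7   7  66  62   7   7   8  -1   0   
[... 1568 characters left out ...]

0.53    0   0   1   8   8   9  10  39  10   7   0   0   0
0.54    0   0   0   9  35  37  64  64  69   8   0   0   0
0.55    0   0   1  10  65  67  68  69  69  72   0   0   0
0.56    0   0   0  67  34  72  73  72  72  74   .   0   0
0.57    0   0   0  39  71  74  75  74  73  77   .   .   0
0.58    0   0   0   9  45  76  76  75  78   .   .   .   0
0.59    0   0   0   6  17  79  80  81  80   .   .   .   1
0.60    0   0   0   0   0   0   0   .   .   .   .   1   0
0.61    0   0   0   0   0   0   0   0   .   .   1   0   0
0.62    0   0   0   0   0   0   0   0   0   0   0   0   0
253
[0.47079534 0.2302987  0.05493445] [-0.97564602  0.00532962 -0.21928619] -0.046300107476749536 0.048216346841316496
```

```bash
python3 - <<'E'
from h import *
for c in('top','side'):
    w=cloud(c,np.load(c+'0.npz')['d']).reshape(-1,3);w=w[np.isfinite(w).all(1)]
    print(c)
    for x in np.arange(.16,.76,.04):
        r=[]
        for y in np.arange(.72,-.2,-.04):
            m=w[(abs(w[:,0]-x)<.02)&(abs(w[:,1]-y)<.02)]
            r.append('%5d'%(1000*m[:,2].max()) if len(m) else '    .')
        print('%.2f'%x,''.join(r))
E
```

```text
top
0.16  -737 -742 -739 -740 -738 -739 -740 -739 -740 -742 -739 -737 -741 -738    3    3    3    4   13    2    4    3    3
0.20  -740 -738 -743 -739 -738 -742 -739 -740 -740 -739 -741 -740 -737 -741 -738 -740 -738 -740 -740 -737 -741 -739 -739
0.24  -740 -743 -742 -743 -737 -738 -740 -735 -740 -739 -741 -738 -739 -740 -738 -741 -740 -738 -738 -741 -740 -739 -736
0.28  -742 -744 -742 -742 -738 -742 -740 -740 -742 -740 -743 -743 -734 -742 -740 -742 -734 -739 -738 -743 -742 -736 -735
0.32     .    .    .    .    .   27   54   69    5    4    4    4    4    4    3    4   14   13    3    4    5    2    4
0.36     .    .    .    .    .   24   51   54   11    4    3    3    6    4   12   16   14   13   34   34   30    4    4
0.40     .    .    .    .   -6   16   71   72   16    3    5    9   12   12   13   13   15   14   30   32   33    4   12
0.44     .    .    .    .    .   16   72   69   10    5    4   10   56   42   10   14   15   13    8   11   18   21    9
0.48     .    .    .    .    .    4   69   70    4    4    3   10   65   12    5   14   13   13   13   16    4   20    4
0.52   
[... 1838 characters left out ...]
    .    .    .    .    4    4    4   11   72   72    5   14   14   13   14   12    3    3    3
0.56     .    .    .    .    .    .    .    1    4    4    3   78   80   81    5   33   64   64   64   61  199  201    3
0.60     .    .    .    .    .    .    .    4    4    4    4   10   84   83    3   15   16   48   16   39  146  145    3
0.64     .    .    .    .    .    .    .    3    3  136  157  156  135    4    3   93   96   95   96   97   95   66   65
0.68     .    .    .    .    .  203  208  207  208  208  208  208  208    4    4   98   99   99   99   99   98   64   60
0.72     .    .    .    .    .  207  208  229  230  229  208  207  208    2    4   99   98   99   99  100   99   63   68
```

>>> jog_arm([
  [[0.71, -0.99, 0], 1.2],
  [[0.71, -0.99, 0], 1.2],
  [[0.71, -0.99, 0], 1.2],
  [[0.71, -0.99, 0], 1.2],
  [[0.71, -0.99, 0], 1.2],
  [[0.71, -0.99, 0], 1.2],
  [[0.71, -0.99, 0], 1.2],
  [[0.71, -0.99, 0], 1.2],
  [[0.71, -0.99, 0], 1.2],
  [[0.71, -0.99, 0], 1.2],
  [[0.71, -0.99, 0], 1.2],
  [[0.71, -0.99, 0], 1.2],
], claw=0)

```text
t: 2.5
position: [0.3907, 0.3794, 0.2141]
orientation: [0.002, 1.0, 0.0, 0.0]
wrist_force: [0.3, 0.4, -0.5]
opening: 0.0917
grasp_force: 0.0
```

>>> jog_arm([
  [[0.71, -0.99, -0.5], 0],
  [[0.71, -0.99, -0.5], 0],
  [[0.71, -0.99, -0.5], 0],
  [[0.71, -0.99, -0.5], 0],
  [[0.71, -0.99, -0.5], 0],
  [[0.71, -0.99, -0.5], 0],
  [[0, 0, 0], 0],
])

```text
t: 3.38
position: [0.497, 0.2304, 0.1382]
orientation: [0.003, 1.0, -0.0, -0.001]
wrist_force: [0.8, 0.9, -0.3]
opening: 0.0915
grasp_force: 0.0
```

>>> jog_arm([
  [[0, 0, -1], 0],
  [[0, 0, -1], 0],
  [[0, 0, -1], 0],
  [[0, 0, -0.6], 0],
  [[0, 0, -0.4], 0],
  [[0, 0, 0], 0],
  [[0, 0, 0], 0],
])

```text
t: 4.25
position: [0.497, 0.2319, 0.0396]
orientation: [0.002, 1.0, 0.0, 0.0]
wrist_force: [0.4, 0.2, -0.9]
opening: 0.0916
grasp_force: 0.0
```

>>> jog_arm([
  [[0, 0, 0], 0],
  [[0, 0, 0], 0],
  [[0, 0, 0], 0],
  [[0, 0, 0], 0],
  [[0, 0, 0], 0],
  [[0, 0, 0], 0],
  [[0, 0, 0], 0],
  [[0, 0, 0], 0],
], claw=1)

```text
t: 5.25
position: [0.4966, 0.2317, 0.0389]
orientation: [0.002, 1.0, -0.0, -0.0]
wrist_force: [0.1, 1.0, 0.9]
opening: 0.0137
grasp_force: 0.0
```

>>> jog_arm([
  [[0, 0, 0], 0],
  [[0, 0, 0], 0],
  [[0, 0, 0], 0],
  [[0, 0, 0.2], 0],
  [[0, 0, 0.6], 0],
  [[0, 0, 0.8], 0],
  [[0, 0, 0.8], 0],
  [[0, 0, 0.6], 0],
  [[0, 0, 0], 0],
  [[0, 0, 0], 0],
])

```text
t: 6.5
position: [0.4963, 0.2316, 0.1136]
orientation: [0.002, 1.0, -0.0, -0.0]
wrist_force: [0.4, -0.2, -0.9]
opening: 0.014
grasp_force: 30.0
```

```bash
python3 - <<'E'
from h import *
for c in('side','wrist'):
    p,d=imaging.grab_frame(c);np.savez(c+'1.npz',p=p,d=d)
    print(c,[(np.round(m['position'],4).tolist(),round(m['confidence'],2)) for m in finder.mark_of(c,'loupe')])
    if c=='side': a=cv2.resize(p[180:380,180:380],(400,400))
    else: b=p
cv2.imwrite('pics/both1.png',np.hstack([a,cv2.resize(b,(400,400),fx=0,fy=0)])[:,:,::-1])
E
```

```text
side [([0.5655, 0.232, 0.1457], 0.59)]
wrist []
```

View pics/both1.png

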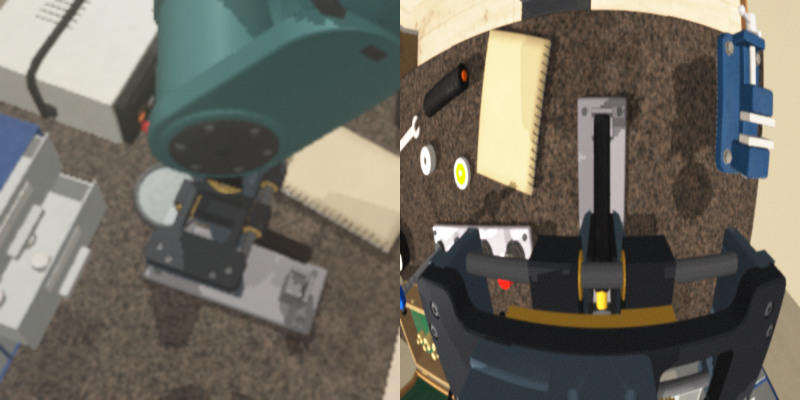

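The loupe is held, still sloping about 0.23 rad, with the glass at side-crop (160,195) and the tail at (300,250). I'll level it by pressing the tail down on a saddle cheek from the side, so I'm checking the wrist range and the cheek geometry first.

```bash
python3 - <<'E'
from h import *
s=get_state();print(np.round(s['q'],3),s['t'])
for f in('side','wrist'):
    z=np.load(f+'1.npz')
    if f=='side': w=cloud('side',z['d']).reshape(-1,3)
    else:
        k=imaging.camera_params('wrist');d=z['d'];v,u=np.mgrid[:400,:640]
        x=(u-k['cx'])/k['fx'];y=(v-k['cy'])/k['fy'];r=np.hypot(x,y)+1e-9
        g=np.tan(np.minimum(r,1.4))/r
        P=np.stack([x*g*d,y*g*d,d],-1);w=((P-np.array(k['t']))@np.array(k['R']))
        w[(d<=0)|(r>1.3)]=np.nan; w=w.reshape(-1,3)
    w=w[np.isfinite(w).all(1)]
    for x in np.arange(.412,.47,.006):
        r=[]
        for y in np.arange(.266,.196,-.005):
            m=w[(abs(w[:,0]-x)<.003)&(abs(w[:,1]-y)<.0025)&(w[:,2]<.09)]
            r.append('%4d'%(1000*np.median(m[:,2])) if len(m) else '   .')
        print('%.3f'%x,''.join(r))
    h=w[(w[:,2]>.095)&(w[:,2]<.135)&(abs(w[:,1]-.231)<.006)&(w[:,0]<.475)&(w[:,0]>.40)]
    if len(h)>20: print('handle top',len(h),np.polyfit(h[:,0],h[:,2],1),h[:,0].min(),h.mean(0))
E
```

```text
[ 0.394  0.291  2.083 -0.     0.768 -1.172] 6.7
0.412    2   6   6   6   6   6   7   6   5   6   6   7   7   7   0
0.418    6   8   9   8   8   9   9   8   8   7   7   7   9   8   2
0.424    6   8  10   8  15  24  31  34  33  30   8   7  10   8   1
0.430    5   8   8   7  26  17  30  27  30  36   8   7   7   7   1
0.436    7   8   7   8  28  39  30  32  31  39   .   .   8   8   0
0.442    5   8   8   8  25  37  33  34  32  40   .   .   8   8   .
0.448    7   8   7   9  11  23  21  21  23  22   8   8   8   8   .
0.454    4   8   7   7   7   8   7   9   7   7   8   8   7   7   .
0.460    5   9   7   8   8   8   7   9   8   7   8   8   8   8   .
0.466    4   8   8   8   8   8   8   7   8   7   8   9   7   8   .
handle top 147 [0.23555061 0.02055571] 0.4240251304240959 [0.4460705  0.23195009 0.12562788]
0.412    7   8   9   9   9   9   8   9   9   9   9   9   9   8   1
0.418    8   9  10   8   9  10  10  10  10   9   9   9  10   9   1
0.424    8   9  11   8  33  35  35  35  35  34   9   9  10   9   1
0.430    8   9   9   9  40  39   .   .   .  40   9   9   9   9   1
0.436    8   9   9   9  41  41   .   .   .  41   9   9   9   8   1
0.442    8   9   9   9  40  41   .   .   .  40   9   9   9   9   1
0.448    8   9   9   9   9   .   .   .   .  16   9   9   9   9   1
0.454    8   9   9   9   9   .   .   .   .   9   9   9   9   9   1
0.460    8   9   9   9   9   .   .   .   .   9   9   9   9   8   1
0.466    8   9   9   9   9   .   .   .   .   9   9   9   9   8   1
handle top 2273 [0.23278019 0.02284675] 0.42207383498457873 [0.44863831 0.23142875 0.12728086]
```

>>> jog_arm([
  [[-0.26, -0.21, 0], -5],
  [[-0.26, -0.21, 0], -10],
  [[-0.26, -0.21, 0], -10],
  [[-0.26, -0.21, 0], -10],
  [[-0.26, -0.21, 0], -10],
  [[-0.26, -0.21, 0], -10],
  [[-0.26, -0.21, 0], -10],
  [[-0.26, -0.21, 0], -10],
  [[-0.26, -0.21, 0], -10],
  [[0, 0, -0.5], -5],
  [[0, 0, -0.6], 0],
  [[0, 0, 0], 0],
])

```text
t: 8.2
position: [0.4373, 0.1842, 0.0851]
orientation: [0.708, 0.706, -0.001, -0.001]
wrist_force: [0.2, -0.5, -0.2]
opening: 0.0139
grasp_force: 30.0
```

```bash
cat >> h.py <<'E'
def wcloud():
    k=imaging.camera_params('wrist');p,d=imaging.grab_frame('wrist');v,u=np.mgrid[:400,:640]
    x=(u-k['cx'])/k['fx'];y=(v-k['cy'])/k['fy'];r=np.hypot(x,y)+1e-9
    g=np.tan(np.minimum(r,1.4))/r
    w=((np.stack([x*g*d,y*g*d,d],-1)-np.array(k['t']))@np.array(k['R'])); w[(d<=0)|(r>1.3)]=np.nan
    w=w.reshape(-1,3);return w[np.isfinite(w).all(1)]
def tail(zmin=None):
    "handle tail top in TCP-centred frame; tail dir from tool x axis"
    w=wcloud();s=get_state();x,y,z,q=s['orientation'];P=np.array(s['position'])
    c=np.array([2*x*y,2*y*y-1]);c/=np.hypot(*c)        # closing axis
    a=np.array([-c[1],c[0]])                            # perpendicular = tail dir candidate
    D=w[:,:2]-P[:2];A=D@a;B=D@c;Z=w[:,2]-P[2]
    m=(A>.026)&(A<.09)&(abs(B)<.006)&(Z>-.015)&(Z<.05)
    f=np.polyfit(A[m],Z[m],1);b=np.polyfit(A[m],B[m],1)
    print('t %.2f P %s n %d slope %.4f z0 %.4f tailend %.4f rms %.4f latslope %.3f lat %.4f tail dir %s F %s'%(s['t'],np.round(P,4),m.sum(),f[0],f[1],A[m].max(),np.std(Z[m]-np.polyval(f,A[m])),b[0],B[m].mean(),a.round(3),np.round(s['wrist_force'],1)))
    return w
E
python3 -c "
from h import *
w=tail()
for y in np.arange(.265,.20,-.004):
    m=w[(abs(w[:,0]-.425)<.004)&(abs(w[:,1]-y)<.002)]
    print('%.3f %d'%(y,1000*np.median(m[:,2])) if len(m) else y,end='; ')
"
```

```text
t 8.25 P [0.4377 0.1844 0.0858] n 2001 slope -0.2349 z0 0.0242 tailend 0.0734 rms 0.0010 latslope -0.013 lat -0.0002 tail dir [0.003 1.   ] F [-0.1  0.8 -1.4]
0.265 8; 0.261 9; 0.257 10; 0.253 9; 0.249 9; 0.245 29; 0.241 33; 0.237 31; 0.233 32; 0.229 32; 0.225 180; 0.221 186; 0.217 187; 0.213 210; 0.209 204; 0.205 140; 0.201 124;
```

>>> jog_arm([
  [[0, 0, -0.6], 0],
  [[0, 0, -0.6], 0],
  [[0, 0, -0.2], 0],
  [[0, 0, -0.1], 0],
  [[0, 0, -0.1], 0],
  [[0, 0, -0.1], 0],
  [[0, 0, -0.1], 0],
  [[0, 0, -0.1], 0],
  [[0, 0, -0.1], 0],
  [[0, 0, 0], 0],
])

```text
t: 9.5
position: [0.4389, 0.1847, 0.0369]
orientation: [0.709, 0.706, 0.001, 0.0]
wrist_force: [0.5, -2.0, 4.2]
opening: 0.0138
grasp_force: 30.0
```

```bash
python3 -c "
from h import *
tail()"
```

```text
t 9.55 P [0.4388 0.1846 0.0369] n 2343 slope -0.0716 z0 0.0255 tailend 0.0744 rms 0.0009 latslope -0.000 lat -0.0002 tail dir [0.005 1.   ] F [ 0.7 -1.5  5. ]
```

>>> jog_arm([
  [[0, 0, -0.06], 0],
  [[0, 0, -0.06], 0],
  [[0, 0, -0.06], 0],
  [[0, 0, -0.04], 0],
  [[0, 0, 0], 0],
])

```text
t: 10.18
position: [0.4387, 0.1845, 0.0314]
orientation: [0.709, 0.706, 0.0, 0.0]
wrist_force: [-0.3, -4.7, 8.7]
opening: 0.0131
grasp_force: 30.0
```

```bash
python3 -c "
from h import *
tail()"
```

```text
t 10.22 P [0.4388 0.1845 0.0315] n 2435 slope 0.0156 z0 0.0261 tailend 0.0745 rms 0.0010 latslope -0.000 lat -0.0002 tail dir [0.004 1.   ] F [ 1.2 -4.6  8.3]
```

>>> jog_arm([
  [[0, 0, 0.2], 0],
  [[0, 0, 0.6], 0],
  [[0, 0, 1], 0],
  [[0, 0, 1], 0],
  [[0, 0, 0.6], 0],
  [[0, 0, 0.2], 0],
  [[0, 0, 0], 0],
])

```text
t: 11.1
position: [0.438, 0.1844, 0.1209]
orientation: [0.709, 0.706, 0.0, 0.0]
wrist_force: [0.3, 0.3, -0.1]
opening: 0.0139
grasp_force: 30.0
```

```bash
python3 -c "
from h import *
tail();tail()
p,d=imaging.grab_frame('side');w=cloud('side',d)
for n in ['loupe']:
    print([(np.round(m['position'],4).tolist(),round(m['confidence'],2)) for m in finder.mark_of('side',n)])
    o=finder.outline_of('side',n)
    for r in o[:1]:
        q=w[r['region']];q=q[np.isfinite(q).all(1)];q=q[(q[:,2]>.07)&(q[:,1]<.135)]
        for y in np.arange(.05,.14,.01):
            m=q[abs(q[:,1]-y)<.005]
            if len(m):print('%.2f'%y,len(m),np.median(m,0).round(4))
cv2.imwrite('pics/s2.png',cv2.resize(p[100:340,180:480],(800,600))[:,:,::-1])
"
```

```text
t 11.15 P [0.4378 0.1844 0.1205] n 2451 slope 0.0127 z0 0.0265 tailend 0.0746 rms 0.0009 latslope -0.006 lat -0.0001 tail dir [0.004 1.   ] F [-0.1  0.6 -1.4]
t 11.20 P [0.4377 0.1843 0.1203] n 2433 slope 0.0106 z0 0.0264 tailend 0.0746 rms 0.0009 latslope -0.000 lat -0.0000 tail dir [0.005 1.   ] F [ 0.8  0.1 -0.5]
[]
```

View pics/s2.png

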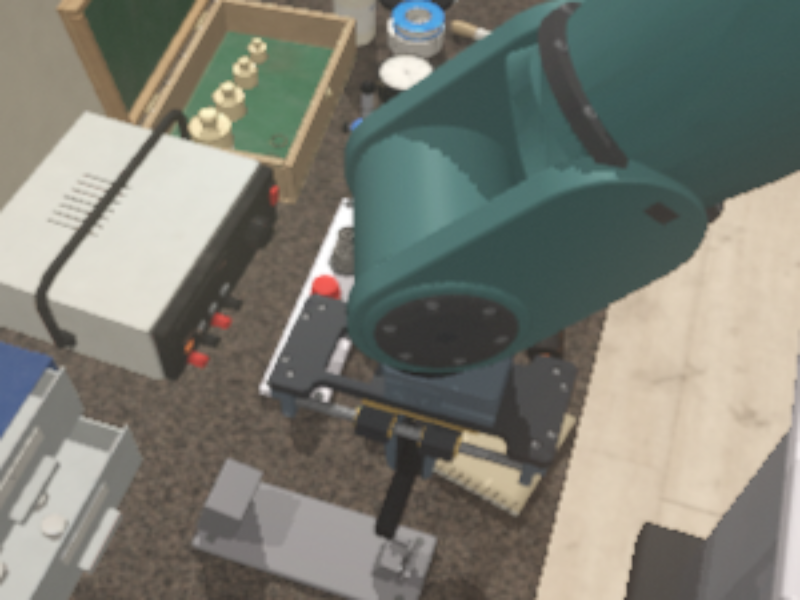

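The wrist depth measures the loupe level to about 0.01 rad after the press; the tail is visible at (400,490). Next, the target: the uncapped adapter's axis and the collar height.

```bash
python3 -c "
from h import *
for c in('top','side'):
    z=np.load(c+'0.npz');p=z['p'].astype(int);w=cloud(c,z['d']);g=lambda m:w[m&np.isfinite(w).all(2)]
    bl=(p[...,2]>p[...,0]+50)&(abs(w[...,0]-.57)<.04)&(abs(w[...,1]+.105)<.04)&(w[...,2]>.1)
    q=g(bl);print(c,'collar',len(q),q.min(0).round(4),q.max(0).round(4),np.percentile(q,[5,50,95],axis=0)[:,2].round(4),np.sort(q[:,2])[::6].round(3))
    red=(p[...,0]>p[...,1]+70)&(abs(w[...,0]-.567)<.03)&(abs(w[...,1]-.05)<.07)&(w[...,2]>.055)
    q=g(red)
    for lo,hi in((-.01,.052),(.052,.12)):
        m=q[(q[:,1]>lo)&(q[:,1]<hi)];print('cap',len(m),m.min(0).round(4),m.max(0).round(4),((m.min(0)+m.max(0))/2).round(4))
    a=g((abs(w[...,0]-.567)<.03)&(abs(w[...,1]+.045)<.03)&(w[...,2]>.05)&(w[...,2]<.07))
    print('adapter top',len(a),a.min(0).round(4),a.max(0).round(4),np.median(a,0).round(4),a.mean(0).round(4))
    a=g((abs(w[...,0]-.571)<.02)&(abs(w[...,1]+.105)<.02)&(w[...,2]>.18))
    print('post top',len(a),a.mean(0).round(4))
    r=g((abs(w[...,0]-.567)<.06)&(abs(w[...,1]-.02)<.14)&(w[...,2]>.008)&(w[...,2]<.015))
    print('rack',cv2.minAreaRect((r[:,:2]*1000).astype(np.float32)))
"
```

```text
top collar 92 [ 0.5584 -0.1186  0.1371] [ 0.5854 -0.0908  0.1983] [0.1393 0.1438 0.1475] [0.137 0.14  0.142 0.142 0.142 0.143 0.143 0.144 0.144 0.144 0.144 0.145
 0.145 0.146 0.146 0.169]
cap 68 [0.5565 0.0089 0.0559] [0.5763 0.0308 0.0664] [0.5664 0.0199 0.0611]
cap 69 [0.555  0.0744 0.0552] [0.5753 0.094  0.0657] [0.5651 0.0842 0.0604]
adapter top 45 [ 0.5604 -0.0547  0.0512] [ 0.5779 -0.0372  0.063 ] [ 0.5701 -0.0448  0.0587] [ 0.5695 -0.045   0.0583]
post top 34 [ 0.5711 -0.1046  0.1971]
rack ((568.6392822265625, -2.9759597778320312), (60.335025787353516, 233.06236267089844), 1.8585320711135864)
side collar 79 [ 0.5587 -0.1158  0.1366] [ 0.5856 -0.0891  0.1468] [0.1392 0.1439 0.1463] [0.137 0.139 0.142 0.142 0.143 0.143 0.143 0.144 0.144 0.145 0.145 0.145
 0.146 0.147]
cap 78 [0.5566 0.0104 0.055 ] [0.5794 0.0326 0.0645] [0.568  0.0215 0.0598]
cap 85 [0.5542 0.0758 0.0551] [0.5768 0.0978 0.0649] [0.5655 0.0868 0.06  ]
adapter top 50 [ 0.5603 -0.0511  0.0502] [ 0.5778 -0.0335  0.0615] [ 0.569  -0.0423  0.0584] [ 0.5688 -0.042   0.0576]
post top 41 [ 0.5713 -0.1011  0.1934]
rack ((568.2230834960938, -1.7324905395507812), (60.70512008666992, 237.3045654296875), 1.8065094947814941)
```

>>> jog_arm([
  [[0, -0.5, 0], 7.5],
  [[0, -0.8, 0], 7.5],
  [[0, -0.8, 0], 7.5],
  [[0, -0.8, 0], 7.5],
  [[0, -0.8, 0], 7.5],
  [[0, -0.8, 0], 7.5],
  [[0, -0.8, 0], 7.5],
  [[0, -0.8, 0], 7.5],
  [[0, -0.8, 0], 7.5],
  [[0, -0.8, 0], 7.5],
  [[0, -0.8, 0], 7.5],
  [[0, -0.62, 0], 7.5],
])

```text
t: 12.85
position: [0.4379, -0.0442, 0.1206]
orientation: [0.0, 1.0, 0.0, -0.0]
wrist_force: [0.2, 0.4, -1.3]
opening: 0.0138
grasp_force: 30.0
```

>>> jog_arm([
  [[0.2, 0, 0], 0],
  [[0.4, 0, 0], 0],
  [[0.4, 0, 0], 0],
  [[0.2, 0, 0], 0],
  [[0, 0, 0], 0],
  [[0, 0, 0], 0],
])

```text
t: 13.6
position: [0.4678, -0.0434, 0.1208]
orientation: [0.002, 1.0, 0.0, -0.0]
wrist_force: [-0.3, -0.7, -1.7]
opening: 0.0137
grasp_force: 30.0
```

```bash
python3 -c "
from h import *
tail()
for c in('top','side','wrist'):
    p,d=imaging.grab_frame(c);np.savez(c+'3.npz',p=p,d=d)
    print(c,[(np.round(m['position'],4).tolist(),round(m['confidence'],2)) for m in finder.mark_of(c,'loupe')])
    cv2.imwrite(f'pics/{c}3.png',p[:,:,::-1])
a=cv2.imread('pics/top3.png')[120:270,230:430];b=cv2.imread('pics/side3.png')[100:250,230:430];e=cv2.imread('pics/wrist3.png')
cv2.imwrite('pics/m3.png',np.vstack([np.hstack([cv2.resize(a,(400,300)),cv2.resize(b,(400,300))]),np.hstack([cv2.resize(e,(480,300)),np.zeros((300,320,3),np.uint8)])]))
"
```

```text
t 13.65 P [ 0.4678 -0.0434  0.1209] n 2473 slope 0.0165 z0 0.0259 tailend 0.0751 rms 0.0009 latslope -0.003 lat 0.0001 tail dir [-1.     0.005] F [ 0.4 -0.2 -1.6]
top [([0.5646, 0.0201, 0.0477], 0.27)]
side [([0.5358, -0.0407, 0.1354], 0.94), ([0.5746, 0.02, 0.0125], 0.65)]
wrist []
```

View pics/m3.png

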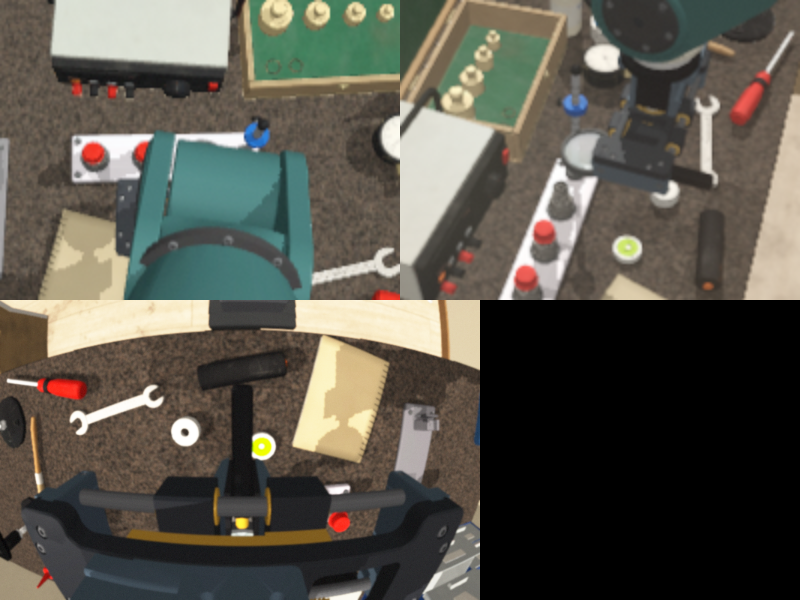

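The side view shows the glass ring clear of everything at montage (585,152), with the collar at (574,104) and the bare adapter at (562,200). I'll measure the ring's centre and tilt from the side depth.

```bash
cat >> h.py <<'E'
def ring():
    p,d=imaging.grab_frame('side');w=cloud('side',d)
    print('mark',[(np.round(m['position'],4).tolist(),round(m['confidence'],2)) for m in finder.mark_of('side','loupe')][:1])
    s=get_state();P=s['position']
    q=w.reshape(-1,3);q=q[np.isfinite(q).all(1)]
    q=q[(q[:,0]>P[0]+.034)&(q[:,0]<P[0]+.11)&(abs(q[:,1]-P[1])<.045)&(q[:,2]>P[2]+.003)&(q[:,2]<P[2]+.04)]
    h=np.histogram(q[:,2]-P[2],bins=np.arange(0,.041,.002))[0];print('n',len(q),'zhist',h)
    print('x',np.percentile(q[:,0]-P[0],[0,1,99,100]).round(4),'y',np.percentile(q[:,1]-P[1],[0,1,99,100]).round(4))
    A=np.c_[q[:,:2]-P[:2],np.ones(len(q))];z=q[:,2]-P[2];m=np.ones(len(q),bool)
    for _ in range(6):
        f=np.linalg.lstsq(A[m],z[m],rcond=None)[0];m=abs(z-A@f)<.002
    print('plane',f.round(4),m.sum(),'z at .067',f@[.067,0,1])
    c=cv2.minEnclosingCircle(((q[m]-P)[:,:2]*1000).astype(np.float32));print('circle',c)
    return q
E
python3 -c "
from h import *
ring();tail()"
```

```text
mark [([0.5355, -0.0444, 0.1369], 0.91)]
n 349 zhist [  0   0   0   0   3   7   9  35 119 110  55  11   0   0   0   0   0   0
   0   0]
x [0.0538 0.0549 0.0967 0.098 ] y [-0.0307 -0.0295  0.0323  0.0332]
plane [-0.0336 -0.0141  0.0206] 223 z at .067 0.018319257253596195
circle ((67.18881225585938, 1.6487680673599243), 32.492103576660156)
t 14.10 P [ 0.4681 -0.0435  0.121 ] n 2480 slope 0.0127 z0 0.0261 tailend 0.0751 rms 0.0009 latslope -0.000 lat 0.0001 tail dir [-1.     0.005] F [ 0.1  0.1 -1.4]
```

>>> jog_arm([
  [[0.1, 0, 0.05], 0],
  [[0.3, -0.02, 0.06], 0],
  [[0.4, 0, 0], 0],
  [[0.3, 0, 0], 0],
  [[0.17, 0, 0], 0],
  [[0.1, 0, 0], 0],
  [[0, 0, 0], 0],
  [[0, 0, 0], 0],
])

```text
t: 15.1
position: [0.5022, -0.044, 0.1237]
orientation: [0.002, 1.0, 0.0, -0.0]
wrist_force: [0.7, 0.2, -0.9]
opening: 0.0139
grasp_force: 30.0
```

```bash
python3 -c "
from h import *
ring();tail()
p=imaging.grab_frame('side')[0];cv2.imwrite('pics/s4.png',cv2.resize(p[100:250,230:430],(800,600),interpolation=cv2.INTER_CUBIC)[:,:,::-1])
k=imaging.camera_params('side')
for n in('focus_mark','adapter_1'):print(n,[(np.round(m['position'],4).tolist(),round(m['confidence'],2)) for m in finder.mark_of('side',n)])
for X in((.569,-.0437,.141),):
    c=np.array(k['R'])@X+k['t'];u=k['fx']*c[0]/c[2]+k['cx'];v=k['fy']*c[1]/c[2]+k['cy'];print('target px in crop',(u-230)*4,(v-100)*4)
"
```

```text
mark [([0.5732, -0.047, 0.1418], 0.65)]
n 283 zhist [ 0  0  0  0  2  7  7 29 91 84 55  8  0  0  0  0  0  0  0  0]
x [0.0562 0.0588 0.0964 0.0973] y [-0.0326 -0.0305  0.0334  0.0345]
plane [-0.0769 -0.034   0.0239] 185 z at .067 0.018770905491797527
circle ((67.96154022216797, 0.5952682495117188), 33.201995849609375)
t 15.25 P [ 0.5022 -0.044   0.1237] n 2480 slope 0.0144 z0 0.0260 tailend 0.0752 rms 0.0009 latslope -0.000 lat 0.0001 tail dir [-1.     0.004] F [-0.  -0.  -1.2]
focus_mark [([0.5729, -0.1075, 0.1418], 0.59)]
adapter_1 [([0.5705, -0.0438, 0.0142], 0.73), ([0.5675, 0.0819, 0.016], 0.65), ([0.5717, 0.0189, 0.0134], 0.64), ([0.4756, -0.0169, 0.0024], 0.3)]
target px in crop 320.503559539045 283.87509894668597
```

View pics/s4.png

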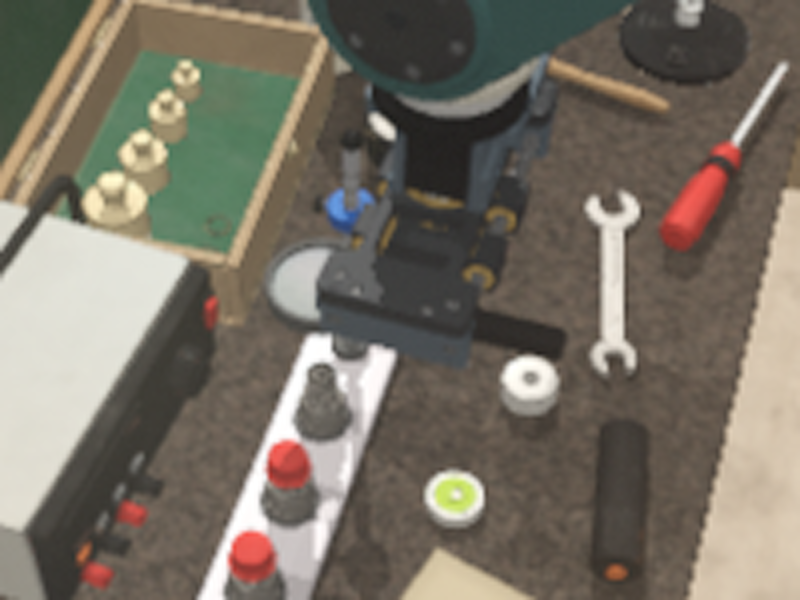

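The ring is centred on the projected target at (320,284), with the collar untouched at (350,210). Holding still now.

>>> jog_arm([
  [[0, 0, 0], 0],
  [[0, 0, 0], 0],
  [[0, 0, 0], 0],
  [[0, 0, 0], 0],
  [[0, 0, 0], 0],
  [[0, 0, 0], 0],
  [[0, 0, 0], 0],
  [[0, 0, 0], 0],
  [[0, 0, 0], 0],
  [[0, 0, 0], 0],
  [[0, 0, 0], 0],
  [[0, 0, 0], 0],
])

```text
t: 16.9
position: [0.5024, -0.044, 0.1237]
orientation: [0.002, 1.0, -0.0, -0.0]
wrist_force: [-0.1, -0.7, -0.9]
opening: 0.0137
grasp_force: 30.0
```

>>> jog_arm([
  [[0, 0, 0], 0],
  [[0, 0, 0], 0],
  [[0, 0, 0], 0],
  [[0, 0, 0], 0],
  [[0, 0, 0], 0],
  [[0, 0, 0], 0],
  [[0, 0, 0], 0],
  [[0, 0, 0], 0],
  [[0, 0, 0], 0],
  [[0, 0, 0], 0],
  [[0, 0, 0], 0],
  [[0, 0, 0], 0],
])

```text
t: 18.4
position: [0.5024, -0.044, 0.1237]
orientation: [0.002, 1.0, -0.0, 0.0]
wrist_force: [0.8, 0.5, -1.2]
opening: 0.0135
grasp_force: 30.0
```

>>> jog_arm([
  [[0, 0, 0], 0],
  [[0, 0, 0], 0],
  [[0, 0, 0], 0],
  [[0, 0, 0], 0],
  [[0, 0, 0], 0],
  [[0, 0, 0], 0],
  [[0, 0, 0], 0],
  [[0, 0, 0], 0],
  [[0, 0, 0], 0],
  [[0, 0, 0], 0],
  [[0, 0, 0], 0],
  [[0, 0, 0], 0],
])

```text
t: 19.9
position: [0.5024, -0.044, 0.1237]
orientation: [0.002, 1.0, -0.0, 0.0]
wrist_force: [0.9, 0.1, -0.2]
opening: 0.0138
grasp_force: 30.0
```

```bash
python3 -c "
from h import *
tail();print(ticket.close_job())"
```

```text
t 19.95 P [ 0.5024 -0.044   0.1237] n 2482 slope 0.0130 z0 0.0261 tailend 0.0752 rms 0.0009 latslope -0.001 lat 0.0000 tail dir [-1.     0.004] F [-0.6  1.2 -0.8]
the job is handed in; nothing more can be done
None
```

The job is handed in at about 20 s: the loupe is still gripped, its handle measured within about 0.013 rad of level, centred over the uncapped adapter at about 0.141 m (the collar's height) and held still for over 4 s; I levelled it by pressing its tail on the cradle's saddle, and the judge's result was not shown.

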